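# Square the offcut in the fence and bring the drilling template from under its flap

### The arm

A 6-joint arm with a two-finger parallel gripper is mounted at the origin on a cart in front of the work surface, level with it; the furniture and walls round the work are solid. World frame = base frame: x ahead of the robot, y to its left, z up, the work surface at z = 0. Lengths are in mm, angles in rad, forces in N, time in s.
With the tool pointing down it reaches from about 300 to 875 mm from the base axis. Payload 6.4 kg.
Tool frame: the origin (TCP) lies at the centre of the arm's flange, where the gripper is bolted on; the fingertips stand 166 mm ahead of it and the grasp point (between the pads) lies 147 mm ahead of it; z points along the fingers, y is the line along which they close (so a half turn about z gives the same grasp; the last joint's range is limited). The gripper opens to 88 mm and grips with 3 to 60 N. Pads are 18 mm wide; open, the fingers measure 123 mm over their backs; the gripper's body (75 mm by 187 mm) begins 45 mm behind the grasp point.
Start: joints at [1.091, 0.181, 1.607, -0, 1.354, -0.206], TCP at [155.464, 553.601, 404.714] pointing down, gripper open.
Joint ranges: [-2.99, 2.99], [-0.89, 2.07], [0.3, 2.58], [-1.14, 4.28], [0, 2.63], [-3.12, 3.12]. Speed limits (rad/s): [2.57, 2.57, 3.01, 3.14, 3.14, 3.14].

### API

Orientations are given as [roll, pitch, yaw] about the fixed x, y, z axes, in that order (R = Rz(yaw) Ry(pitch) Rx(roll)).
In Python, from bench import env gives the robot as it stands.
- The arm moves only by the tool arm_command, never from a script. Its argument "commands" is a list of rows, each a list of 3 entries, a list of its own where there are three numbers: the turn, a rotation vector about the tool's x, y, z in units of 8 degrees (1.0 is 8 degrees), then the shift along the tool's x, y, z in units of 50 mm (1.0 is 50 mm), then the opening, from -1 (shut) to 1 (fully open). In form: [[[wx, wy, wz], [dx, dy, dz], grip], ...]. A call has 1 to 12 rows; each row shifts and turns the commanded pose from where the row before left it, along the tool's axes as they then stand; what a row does not reach is not made up. A row lasts 1/10 s, in which the tool goes at most 50 mm and 8.59 degrees, less where a joint would pass 70% of its speed; a pose out of reach is approached as far as the arm can. A call is refused whole if a number of a shift passes 1 or a number of a turn 1, either way. A call with a gripper value outside its range is refused whole. The fingers move at their own pace and stop on an object; "grip_force" is the grip in N (left out, the last holds). Time passes only in rows, so rows that do not move let the fingers close. It gives the time, the measured TCP pose, the force, the opening and the grip force at its end, in the units of the state.
- env.get_state(): the state, without advancing time (a new reading comes with each control period).
- env.snapshot(name): name is "side" or "top"; returns the picture (480x640x3 uint8, red, green, blue); there is no depth.
- env.camera_info(name): a dict with "mtx" (3x3 intrinsics, pixels), "view" (4x4, takes a point from world to camera coordinates). Camera axes: x right, y up, looking along -z (the intrinsics and any distortion apply to the point x, -y, -z); pixel columns grow to the right and rows downward; lengths in mm; the calibration is good to about 2 mm. A picture is of the moment at which its call begins. camera_info takes no time and is no camera call.
- env.finish_job(): hands the job in; it is judged then, once.
The state is a dict: "time": time; "q": joint angles; "qd": joint speeds; "effort": joint torques, N m; "eef_pos": TCP position; "orientation": TCP orientation; "force": force on the tool from outside, world axes, zero at the start; "wrist_torque": the same for the moment, N m; "opening": opening from 0.0 (shut) to 1.0 (fully open); "grasp_force": force on a finger pad.
Only numpy, scipy, OpenCV 4.12 (cv2) and the standard library are available. Lean on these libraries where they do the work, as an engineer would, in place of code of your own. Each camera call takes 0.05 s, during which the arm holds its last target. There are 200 camera calls.

### The job

Get the pine offcut ready for drilling: slide it, without lifting it, square and flush into the corner of the fence on the drilling board. Then lift the cover flap of the grey template store and swing it past upright, where it stays, take the drilling template lying inside and draw it out. Finish holding the template in the gripper, level and still, centred over the offcut with its long side along the offcut's long side and about 6 cm of air between them; do not put it down or let go, leave the flap open, the offcut flush, and the tape roll, tape rule and pliers where they lie.

Things in the scene. Friction and masses are not known exactly. Their poses are not given: they have to be found in the camera images.
- drill_board: Fixed drilling board: grey base 200 (x) x 240 (y) x 12 mm thick with dark wooden fences on two sides, 30 mm above the base, 18 mm thick: one along its far side (+x, inner face at x = +82 mm) and one along its left side (+y, inner face at y = +102 mm). Origin: centre of the underside, on the worktop.
- fence_corner (a point): The point on top of the drilling board's base where the planes of the two inner fence faces meet (board frame x +82, y +102, z +12 mm). Of the room: a steel rack post about 80 mm square stands upright at x 0.27, y -0.47 m in the world, right of the work; swing the arm round it.
- offcut: Planed pine offcut with pencil lines on top, 79 (x) x 127 (y) x 38 mm high, about 0.2 kg, loose on the board's base (underside 12 mm above the worktop), short of both fences and a little turned. Origin: centre of its underside. Too wide to grip; push it. Flush, its long far side lies on the far fence, its left end on the left fence, its origin at x +42.5, y +38.5 mm in the board's frame.
- store: Fixed template store: open grey metal box, outside 102 (x) x 140 (y) x 45 mm high, walls 5 mm, inner floor about 5 mm above the worktop, closed on top by the flap. Origin: centre of the underside, on the worktop. It may stand left or right of the drilling board.
- flap (a joint): Angle of the store's steel cover flap in rad: 0 closed, 1.57 upright, stop at 2.0. The flap is hinged along the top of the box's far (+x) wall; its near edge swings up and away from the robot. The hinge is stiff (0.12 N m of friction): the flap stays at any angle where it is left.
- flap_tab (a point): Middle of the flap's black pull tab, 121 mm from the hinge. The tab is 16 mm wide (along the hinge), 10 mm thick, reaches 34 mm beyond the flap's near edge in its plane, about 48 mm above the worktop with free air below when closed; pinched on its two sides, along the hinge direction, it can turn between the fingers as the flap swings.
- flap_hinge (a point): Middle of the flap's hinge line, 45.5 mm above the worktop (store frame x +51 mm); the hinge runs along the store's y axis.
- template: Aluminium drilling template, 0.15 kg, lying flat and loose in the store under the closed flap: plate 72 (x) x 116 (y) x 5 mm with four dark bushes, and an upright grip rib on its middle, 40 mm long (x), 12 mm thick (y), 22 mm high above the plate. Origin: centre of its underside, directly below the rib. Long side along y.
- template_grip (a point): Centre of the template's grip rib, 16 mm above the template's underside; pinch the rib along the template's y axis.
- tape_roll: Bystander: black roll of tape, 62 mm across, 19 mm high, lying flat on the worktop near its front edge. Origin: centre of underside.
- tape_rule: Bystander: yellow tape rule 76 x 68 x 62 mm, on the worktop beyond the work. Origin: centre of underside.
- red_pliers: Bystander: pliers with red grips, 100 x 175 x 12 mm, lying on the worktop beyond the work. Origin: centre of underside.
Things that resemble listed ones, but are neither listed nor needed, are in the scene too. There is more than one size of the store; the one meant has the size given above.

How it is judged (in metres and radians):
On the way, in this order (a step that is already met when the one before it is completed fails the run):
1. the offcut lies square and flush against both fences (x of offcut in the frame of drill_board above 0.0395 m and y of offcut in the frame of drill_board above 0.0355 m and z of offcut in the frame of drill_board below 0.016 m and angle between the y axis of offcut and the y axis of drill_board, either way round below 0.03 rad and angle between offcut's own z axis and vertical below 0.05 rad), for 0.2 s.
2. the flap is swung open past upright (value of joint flap above 1.5 rad), for 0.2 s.
3. the template is drawn out above the store in the fingers (z of template in the frame of store above 0.055 m and contact force between the fingers and template above 0.5 N), for 0.2 s.
At the end, for the whole second after the job is handed in: The offcut is within 4 mm of flush with both fences and square within 0.04 rad; the flap is open beyond 1.5 rad; the gripper alone holds the template level (0.15 rad), still, centred within 20 mm over the offcut, long sides parallel within 0.15 rad, with 25 to 100 mm of air between them (x of offcut in the frame of drill_board above 0.0385 m and y of offcut in the frame of drill_board above 0.0345 m and z of offcut in the frame of drill_board below 0.016 m and angle between the y axis of offcut and the y axis of drill_board, either way round below 0.04 rad and angle between offcut's own z axis and vertical below 0.05 rad and value of joint flap above 1.5 rad and z of template in the frame of offcut between 0.063 and 0.138 m and horizontal distance between template and offcut below 0.02 m and angle between the y axis of template and the y axis of offcut, either way round below 0.15 rad and angle between template's own z axis and vertical below 0.15 rad and contact force between the fingers and template above 0.5 N and contact force between template and offcut below 0.1 N and contact force between template and drill_board below 0.1 N and linear speed of template below 0.02 m/s); the arm keeps its last pose, push and grip.
It fails at once if the offcut is lifted off the drilling board (more than 12 mm) (z of offcut in the frame of drill_board above 0.024 m).
It fails at once if the tape roll is pushed out of its place (more than 20 mm) (distance of tape_roll from where it was at the start of the episode above 0.02 m).
It fails at once if the tape rule is pushed out of its place (more than 20 mm) (distance of tape_rule from where it was at the start of the episode above 0.02 m).
It fails at once if the pair of pliers is pushed out of its place (more than 20 mm) (distance of red_pliers from where it was at the start of the episode above 0.02 m).
It also fails if it takes over 72 s, if anything falls off the work surface, if the arm or the gripper's body presses on something with over 40 N, if the wrist force passes 120 N, or if a joint passes its speed limit or range.

## Working session

There is one attempt and no reset: what is moved stays moved. The work goes in short steps, Python scripts to look and compute and a tool call to move; the robot and the scene stay as the last step left them, time stands still between calls to the robot, and variables do not carry over. Pictures are saved under pics/ and viewed, at most 10 in all, crops included, and the job is handed in when it is done.

Besides the shell and the picture viewer there is one more tool, called after "Emit:" as name(argument=value, ...), one argument or row to a line, values as JSON. arm_command: Moves the arm, as the interface text tells. Its arguments: {"type":"object","properties":{"commands":{"type":"array","items":{"type":"array"}},"grip_force":{"type":"number"}},"required":["commands"]}

```bash
mkdir -p pics; python3 - <<'E'
from bench import env
import cv2,numpy as np
for n in("side","top"):
    cv2.imwrite(f"pics/{n}0.png",env.snapshot(n)[:,:,::-1]); c=env.camera_info(n); print(n,{k:np.round(v,4).tolist() if not isinstance(v,str) else v for k,v in c.items()})
print(env.get_state())
E
```

```text
side {'mtx': [[587.9614, 0.0, 318.3699], [0.0, 587.9614, 234.5495], [0.0, 0.0, 1.0]], 'view': [[-0.9938, 0.1112, -0.0005, 557.0284], [-0.0637, -0.5655, 0.8223, 17.8364], [0.0912, 0.8172, 0.569, -1289.2801], [0.0, 0.0, 0.0, 1.0]]}
top {'mtx': [[512.0197, 0.0, 329.9044], [0.0, 512.0197, 244.1123], [0.0, 0.0, 1.0]], 'view': [[-0.0182, -0.9998, -0.0054, 73.1447], [0.9837, -0.0189, 0.1787, -566.3104], [-0.1788, -0.0021, 0.9839, -979.9199], [0.0, 0.0, 0.0, 1.0]]}
{'time': 0.1, 'q': array([ 1.09071052e+00,  1.81465652e-01,  1.60785693e+00,  8.67650914e-07,
        1.35383298e+00, -2.06311741e-01]), 'qd': array([ 0.00049521, -0.00131434, -0.00147371, -0.00019381, -0.00105816,
       -0.00132727]), 'effort': array([ 1.34344623e-04, -4.34831572e+01, -3.42689431e+01,  7.03478255e-02,
        3.42961773e-02, -1.29421278e-05]), 'eef_pos': array([155.34881509, 553.3932057 , 403.92534881]), 'orientation': array([-3.14006307e+00, -3.20991291e-04,  2.86781815e+00]), 'force': array([-0.40273486, -0.43765737, -0.38308849]), 'wrist_torque': array([ 0.02660103, -0.01288519,  0.01697547]), 'grasp_force': 0.0, 'opening': 0.996761238734148}
```

View pics/top0.png

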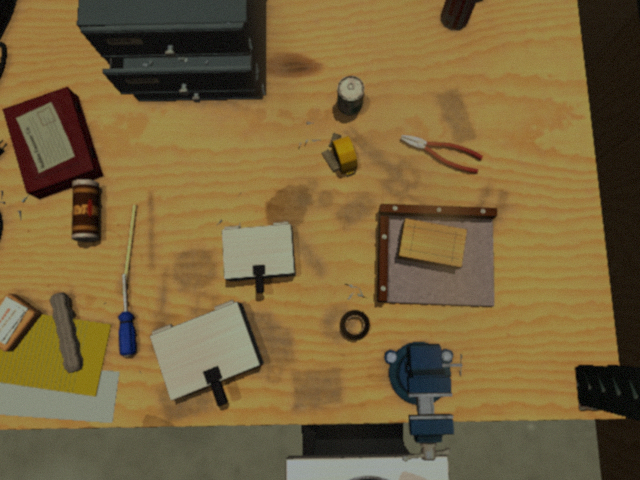

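View pics/side0.png

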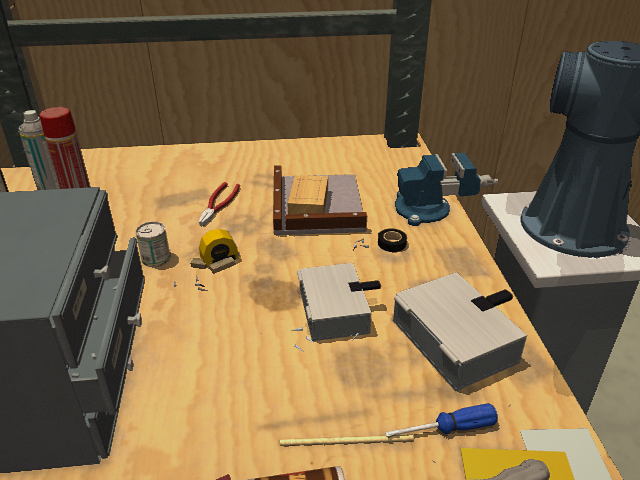

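The top picture shows the board (fence corner near 383,211), the offcut at about (432,243), the store of the right size at (258,252) with its tab at (260,280), the larger decoy at (207,352), and the vise at (425,370). The tape roll is at (354,324).

```bash
cat > h.py <<'E'
from bench import env
import numpy as np,cv2
from scipy.spatial.transform import Rotation as R
def ray(n,uv,z):
    c=env.camera_info(n);V=np.array(c["view"]);K=np.array(c["mtx"])
    uv=np.atleast_2d(uv).astype(float)
    d=np.c_[uv,np.ones(len(uv))]@np.linalg.inv(K).T*[1,-1,-1]@V[:3,:3]
    o=-V[:3,:3].T@V[:3,3]
    return o+d*((z-o[2])/d[:,2])[:,None]
def proj(n,P):
    c=env.camera_info(n);V=np.array(c["view"]);K=np.array(c["mtx"])
    q=(np.atleast_2d(P)@V[:3,:3].T+V[:3,3])*[1,-1,-1]@K.T
    return q[:,:2]/q[:,2:]
def comp(m,at):
    # component of the mask containing/nearest to pixel at
    k,l,s,c=cv2.connectedComponentsWithStats(m.astype(np.uint8)); i=l[at[1],at[0]]
    return (l==i) if i else None
E
python3 - <<'E'
from h import *
im=env.snapshot("top"); cv2.imwrite("pics/t1.png",im[:,:,::-1])
hsv=cv2.cvtColor(im,cv2.COLOR_RGB2HSV)
for p in [(432,243),(432,295),(440,211),(383,270),(258,245),(260,280),(258,262),(354,311),(300,300)]: print(p,hsv[p[1],p[0]])
def rep(name,m,z):
    ys,xs=np.nonzero(m); P=ray("top",np.c_[xs,ys],z)[:,:2].astype(np.float32)
    r=cv2.minAreaRect(P); print(name,len(xs),np.round(r[0],1),np.round(r[1],1),round(r[2],2)); print(np.round(cv2.boxPoints(r),0).tolist())
H,S,Vv=[hsv[...,i].astype(int) for i in range(3)]
k=np.ones((3,3),np.uint8)
m=(S<60)&(Vv>120); m=cv2.morphologyEx(m.astype(np.uint8),cv2.MORPH_OPEN,k); 
x=comp(m,(258,245)); rep("flap",x,47) if x is not None else print("no flap")
roi=np.zeros_like(m);roi[218:300,390:492]=1
m=(S>95)&(Vv>110)&(roi>0);m=cv2.morphologyEx(m.astype(np.uint8),cv2.MORPH_OPEN,k); x=comp(m,(432,243)); rep("offcut",x,50) if x is not None else print("no off")
roi=np.zeros_like(m);roi[200:312,370:505]=1
m=(Vv<100)&(S>100)&(roi>0); m=cv2.morphologyEx(m.astype(np.uint8),cv2.MORPH_CLOSE,k);x=comp(m,(383,270)); rep("fence",x,42) if x is not None else print("nofence")
m=(S<90)&(Vv>60)&(roi>0);m=cv2.morphologyEx(m.astype(np.uint8),cv2.MORPH_OPEN,k);x=comp(m,(432,295)); rep("base",x,12) if x is not None else print("nobase")
big=cv2.resize(im[195:315,210:510],None,fx=2.6,fy=2.6,interpolation=cv2.INTER_CUBIC); cv2.imwrite("pics/crop1.png",big[:,:,::-1])
E
```

```text
(432, 243) [ 21 149 149]
(432, 295) [ 13  63 117]
(440, 211) [ 20 107 110]
(383, 270) [  9 180  71]
(258, 245) [ 27  42 156]
(260, 280) [36 53 24]
(258, 262) [ 27  47 158]
(354, 311) [ 17 170  27]
(300, 300) [ 21 147 154]
flap 3205 [560. 209.] [104.7 137.5] 3.75
[[503.0, 274.0], [512.0, 137.0], [617.0, 144.0], [608.0, 281.0]]
offcut 2460 [ 569.  -145.5] [127.5  80.6] 78.24
[[517.0, -200.0], [595.0, -216.0], [621.0, -91.0], [543.0, -75.0]]
fence 2900 [ 541.2 -151.2] [246.9 210.5] 86.93
[[429.0, -269.0], [640.0, -280.0], [653.0, -34.0], [443.0, -22.0]]
base 5700 [ 534.4 -165.6] [217.7 176.6] 86.81
[[440.0, -269.0], [616.0, -279.0], [629.0, -62.0], [452.0, -52.0]]
```

View pics/crop1.png

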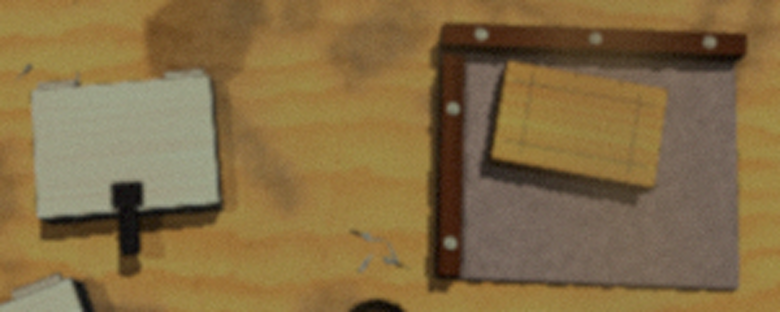

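Sizes check: offcut 127.5×80.6, flap 104.7×137.5, and the fence's far corners come out as predicted. That puts the board centre at about (546.5, -154.8) with yaw -0.056, and the offcut at (569, -145.5) with yaw -0.205. I'll start towards the near side of the offcut with the fingers open along board y.

Emit:
arm_command(
  commands=[
    [[0,0,-0.775],[0,0,0],1],
    [[0,0,-0.775],[0,0,0],1],
    [[0,0,0],[-0.53,-0.96,0],1],
    [[0,0,0],[-0.53,-0.96,0],1],
    [[0,0,0],[-0.53,-0.96,0],1],
    [[0,0,0],[-0.53,-0.96,0],1],
    [[0,0,0],[-0.53,-0.96,0],1],
    [[0,0,0],[-0.53,-0.96,0],1],
    [[0,0,0],[-0.53,-0.96,0],1],
    [[0,0,0],[-0.53,-0.96,0],1],
    [[0,0,0],[-0.53,-0.96,0],1],
    [[0,0,0],[-0.53,-0.96,0],1],
  ],
)

```text
time: 1.35
eef_pos: [371.8, 100.8, 404.9]
orientation: [3.141, 0.001, 3.084]
force: [0.6, 0.5, 0.4]
opening: 1.0
grasp_force: 0.0
```

```bash
cat >> h.py <<'E'
BC=np.array([546.5,-154.8]);BY=-0.056
def b2w(x,y,yaw=BY,c=BC): return c+[x*np.cos(yaw)-y*np.sin(yaw),x*np.sin(yaw)+y*np.cos(yaw)]
def go(x,y,z,yaw=None):
    """remaining turn (8deg units, about tool z) and then shift (50 mm units) in tool axes, tool down"""
    s=env.get_state(); o=s["orientation"]; yw=yaw if yaw is not None else o[2]
    a=(yw-o[2]+np.pi)%(2*np.pi)-np.pi
    d=(np.array([x,y,z])-s["eef_pos"])
    c,q=np.cos(yw),np.sin(yw)
    t=np.array([d@[c,q,0],d@[q,-c,0],-d[2]])/50
    print("t",round(s["time"],2),"pos",np.round(s["eef_pos"],1),"rpy",np.round(o,3),"F",np.round(s["force"],1),"g",round(s["grasp_force"],1),"op",round(s["opening"],3)," wz",round(-np.degrees(a)/8,2),"shift",np.round(t,2))
E
python3 - <<'E'
from h import *
p=b2w(-57,10); print(p); go(*p,184,np.pi+BY); print(env.get_state()["q"])
uv=np.array([[259.5,284.5]]); print("tab",ray("top",uv,48))
im=env.snapshot("top"); hsv=cv2.cvtColor(im,cv2.COLOR_RGB2HSV); m=np.zeros(im.shape[:2],bool); 
m[282:296,250:270]=hsv[282:296,250:270,2]<60; ys,xs=np.nonzero(m); print("tab mask",len(xs),xs.min(),xs.max(),ys.min(),ys.max())
for r in range(280,298): print(r,''.join('#' if v<60 else '.' for v in hsv[r,248:274,2]),end='\n')
print(ray("top",[[xs.mean(),ys.mean()]],48))
E
```

```text
[ 490.14906    -141.62534399]
t 1.35 pos [371.8 100.8 404.9] rpy [3.141e+00 1.000e-03 3.084e+00] F [0.6 0.5 0.4] g 0.0 op 1.0  wz -0.01 shift [-2.63 -4.71  4.42]
[-4.61181771e-02 -2.80667310e-01  2.04747943e+00  9.84132923e-05
  1.37380568e+00 -1.55953590e+00]
tab [[489.04663021 204.35725439  48.        ]]
tab mask 97 255 269 282 293
280 .......#################..
281 .......#################..
282 .......################...
283 .......##########...#.....
284 ........########..........
285 ........########..........
286 ........########..........
287 ........########..........
288 ........########..........
289 ........########..........
290 ........########..........
291 .........######...........
292 .........######...........
293 ..........###.............
294 ..........................
295 ..........................
296 ..........................
297 ..........................
[[485.00599285 203.4172278   48.        ]]
```

Emit:
arm_command(
  commands=[
    [[0,0,0],[-0.526,-0.942,0.2],1],
    [[0,0,0],[-0.526,-0.942,0.2],1],
    [[0,0,0],[-0.526,-0.942,0.2],1],
    [[0,0,0],[-0.526,-0.942,0.2],1],
    [[0,0,0],[-0.526,-0.942,0.2],1],
    [[0,0,0],[0,0,0.8],1],
    [[0,0,0],[0,0,0.8],1],
    [[0,0,0],[0,0,0.8],1],
    [[0,0,0],[0,0,0.6],1],
    [[0,0,0],[0,0,0.4],1],
    [[0,0,0],[0,0,0],1],
  ],
)

```text
time: 2.5
eef_pos: [477.4, -117.4, 186.2]
orientation: [3.139, -0.006, 3.084]
force: [0.5, 0.2, 0.3]
opening: 0.996
grasp_force: 0.0
```

```bash
python3 - <<'E'
from h import *
go(*b2w(-6,10),184,np.pi+BY)
im=env.snapshot("side"); im=cv2.resize(im[150:290,250:450],None,fx=3.5,fy=3.5); cv2.imwrite("pics/s2.png",im[:,:,::-1])
E
```

```text
t 2.5 pos [ 477.4 -117.4  186.2] rpy [ 3.139 -0.006  3.084] F [0.5 0.2 0.3] g 0.0 op 0.996  wz -0.01 shift [-1.3  -0.47  0.04]
```

View pics/s2.png

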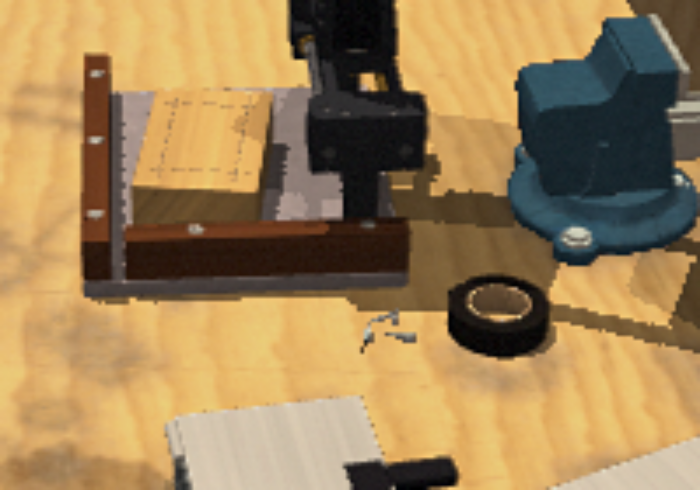

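The side crop shows the gripper clear in front of the offcut and well away from the vise. I'll centre it in y, then push towards the far fence.

Emit:
arm_command(
  commands=[
    [[0,0,0],[0,-0.47,0.04],1],
    [[0,0,0],[-0.3,0,0],1],
    [[0,0,0],[-0.2,0,0],1],
    [[0,0,0],[-0.1,0,0],1],
    [[0,0,0],[-0.1,0,0],1],
    [[0,0,0],[-0.1,0,0],1],
    [[0,0,0],[-0.1,0,0],1],
    [[0,0,0],[-0.1,0,0],1],
    [[0,0,0],[-0.1,0,0],1],
    [[0,0,0],[-0.1,0,0],1],
    [[0,0,0],[0,0,0],1],
  ],
)

```text
time: 3.65
eef_pos: [538.2, -145.4, 187.2]
orientation: [-3.141, 0.001, 3.084]
force: [-0.3, -0.2, 0.8]
opening: 0.998
grasp_force: 0.0
```

```bash
python3 - <<'E'
from h import *
go(*b2w(-6,10),184,np.pi+BY)
E
```

```text
t 3.65 pos [ 538.2 -145.4  187.2] rpy [-3.141e+00  1.000e-03  3.084e+00] F [-0.3 -0.2  0.8] g 0.0 op 0.998  wz -0.01 shift [-0.06  0.02  0.06]
```

Emit:
arm_command(
  commands=[
    [[0,0,0],[-0.05,0,0.04],1],
    [[0,0,0],[-0.04,0,0],1],
    [[0,0,0],[-0.04,0,0],1],
    [[0,0,0],[0,0,0],1],
  ],
)

```text
time: 4.05
eef_pos: [541.3, -145.5, 184.5]
orientation: [3.14, -0.01, 3.085]
force: [-19.0, -2.1, 15.2]
opening: 1.006
grasp_force: 9.3
```

```bash
python3 - <<'E'
from h import *
go(*b2w(-6,10),184,np.pi+BY)
E
```

```text
t 4.05 pos [ 541.3 -145.5  184.5] rpy [ 3.14  -0.01   3.085] F [-19.   -2.1  15.2] g 9.3 op 1.006  wz -0.0 shift [0.01 0.02 0.01]
```

The offcut is flush on the far fence: contact came at the predicted x with 19 N. Next I back off, rise, turn a quarter and go to the right end.

Emit:
arm_command(
  commands=[
    [[0,0,0],[0.4,0,0],1],
    [[0,0,0],[0,0,-0.8],0.3],
    [[0,0,0],[0,0,-0.8],-0.3],
    [[0,0,0.9],[0,0,0],-0.3],
    [[0,0,0.9],[0,0,0],-0.3],
    [[0,0,0.9],[0,0,0],-0.3],
    [[0,0,0.9],[0,0,0],-0.3],
    [[0,0,0.9],[0,0,0],-0.3],
    [[0,0,0.9],[0,0,0],-0.3],
    [[0,0,0.9],[0,0,0],-0.3],
    [[0,0,0.9],[0,0,0],-0.3],
    [[0,0,0.9],[0,0,0],-0.3],
  ],
)

```text
time: 5.25
eef_pos: [524.1, -144.5, 265.0]
orientation: [3.141, 0.0, 1.948]
force: [-0.3, -0.6, 0.5]
opening: 0.352
grasp_force: 0.0
```

```bash
python3 - <<'E'
from h import *
go(*b2w(40,-84),184,np.pi/2+BY)
E
```

```text
t 5.25 pos [ 524.1 -144.5  265. ] rpy [3.141 0.    1.948] F [-0.3 -0.6  0.5] g 0.0 op 0.352  wz 3.1 shift [-1.86  1.26  1.62]
```

Emit:
arm_command(
  commands=[
    [[0,0,0.775],[0,0,0],-0.3],
    [[0,0,0.775],[0,0,0],-0.3],
    [[0,0,0.775],[0,0,0],-0.3],
    [[0,0,0.775],[0,0,0],-0.3],
    [[0,0,0],[-0.62,0.42,0],-0.3],
    [[0,0,0],[-0.62,0.42,0],-0.3],
    [[0,0,0],[-0.62,0.42,0],-0.3],
    [[0,0,0],[0,0,0],-0.3],
    [[0,0,0],[0,0,0.8],-0.3],
    [[0,0,0],[0,0,0.5],-0.3],
    [[0,0,0],[0,0,0.3],-0.3],
    [[0,0,0],[0,0,0],-0.3],
  ],
)

```text
time: 6.45
eef_pos: [581.1, -239.5, 182.6]
orientation: [-3.137, -0.003, 1.521]
force: [-0.2, 0.9, -0.5]
opening: 0.352
grasp_force: 0.0
```

```bash
python3 - <<'E'
from h import *
go(*b2w(40,-34),184,np.pi/2+BY)
im=env.snapshot("top"); im=cv2.resize(im[180:320,350:530],None,fx=3,fy=3); cv2.imwrite("pics/t3.png",im[:,:,::-1])
E
```

```text
t 6.45 pos [ 581.1 -239.5  182.6] rpy [-3.137e+00 -3.000e-03  1.521e+00] F [-0.2  0.9 -0.5] g 0.0 op 0.352  wz 0.04 shift [ 0.97  0.01 -0.03]
```

View pics/t3.png

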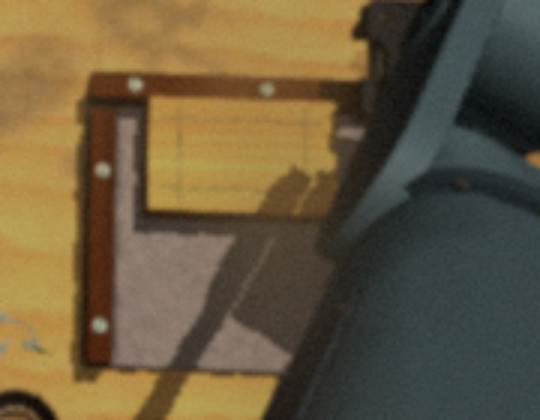

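The offcut (crop columns 147–335) sits square on the far fence, about 25 mm short of the left one. Pushing left.

Emit:
arm_command(
  commands=[
    [[0,0,0.04],[0.2,0,0],-0.3],
    [[0,0,0],[0.15,0,0],-0.3],
    [[0,0,0],[0.1,0,0],-0.3],
    [[0,0,0],[0.1,0,0],-0.3],
    [[0,0,0],[0.1,0,0],-0.3],
    [[0,0,0],[0.1,0,0],-0.3],
    [[0,0,0],[0.08,0,0],-0.3],
    [[0,0,0],[0.08,0,0],-0.3],
    [[0,0,0],[0.04,0,0],-0.3],
    [[0,0,0],[0,0,0],-0.3],
  ],
)

```text
time: 7.5
eef_pos: [584.8, -192.8, 184.9]
orientation: [-3.141, -0.0, 1.515]
force: [-0.4, -0.1, -0.0]
opening: 0.35
grasp_force: 0.1
```

```bash
python3 - <<'E'
from h import *
go(*b2w(40,-34),184,np.pi/2+BY)
E
```

```text
t 7.5 pos [ 584.8 -192.8  184.9] rpy [-3.141 -0.     1.515] F [-0.4 -0.1 -0. ] g 0.1 op 0.35  wz 0.0 shift [ 0.04 -0.01  0.02]
```

Emit:
arm_command(
  commands=[
    [[0,0,0],[0.04,0,0],-0.3],
    [[0,0,0],[0.04,0,0],-0.3],
    [[0,0,0],[0.04,0,0],-0.3],
    [[0,0,0],[0,0,0],-0.3],
  ],
)

```text
time: 7.9
eef_pos: [584.9, -191.4, 185.8]
orientation: [3.141, 0.008, 1.515]
force: [-4.9, -19.8, -0.2]
opening: 0.352
grasp_force: 10.3
```

```bash
python3 - <<'E'
from h import *
go(*b2w(40,-34),184,np.pi/2+BY)
E
```

```text
t 7.9 pos [ 584.9 -191.4  185.8] rpy [3.141 0.008 1.515] F [ -4.9 -19.8  -0.2] g 10.3 op 0.352  wz 0.0 shift [ 0.01 -0.01  0.04]
```

Flush on the left fence too, with 20 N at the predicted position. I'll back off and turn back for a confirming push on the long side.

Emit:
arm_command(
  commands=[
    [[0,0,0],[-0.3,0,0],-0.3],
    [[0,0,0],[0,0,-0.8],-0.3],
    [[0,0,-0.9],[0,0,-0.8],-0.3],
    [[0,0,-0.9],[0,0,0],1],
    [[0,0,-0.9],[0,0,0],1],
    [[0,0,-0.9],[0,0,0],1],
    [[0,0,-0.9],[0,0,0],1],
    [[0,0,-0.9],[0,0,0],1],
    [[0,0,-0.9],[0,0,0],1],
    [[0,0,-0.9],[0,0,0],1],
    [[0,0,-0.9],[0,0,0],1],
    [[0,0,-0.9],[0,0,0],1],
  ],
)

```text
time: 9.1
eef_pos: [584.2, -202.0, 264.6]
orientation: [3.141, -0.001, 2.776]
force: [0.4, 0.8, -0.0]
opening: 1.0
grasp_force: 0.0
```

```bash
python3 - <<'E'
from h import *
go(*b2w(-30,35),186,np.pi+BY)
E
```

```text
t 9.1 pos [ 584.2 -202.   264.6] rpy [ 3.141e+00 -1.000e-03  2.776e+00] F [ 0.4  0.8 -0. ] g 0.0 op 1.0  wz -2.21 shift [1.41 1.6  1.57]
```

Emit:
arm_command(
  commands=[
    [[0,0,-0.74],[0,0,0],1],
    [[0,0,-0.74],[0,0,0],1],
    [[0,0,-0.73],[0,0,0],1],
    [[0,0,0],[0.47,0.5,0],1],
    [[0,0,0],[0.47,0.5,0],1],
    [[0,0,0],[0.47,0.5,0],1],
    [[0,0,0],[0,0,0],1],
    [[0,0,0],[0,0,0.8],1],
    [[0,0,0],[0,0,0.5],1],
    [[0,0,0],[0,0,0.27],1],
    [[0,0,0],[0,0,0],1],
  ],
)

```text
time: 10.2
eef_pos: [518.0, -122.9, 184.7]
orientation: [3.14, -0.004, 3.08]
force: [0.6, -0.2, 0.3]
opening: 0.999
grasp_force: 0.0
```

```bash
python3 - <<'E'
from h import *
go(*b2w(-6,30),186,np.pi+BY)
E
```

```text
t 10.2 pos [ 518.  -122.9  184.7] rpy [ 3.14  -0.004  3.08 ] F [ 0.6 -0.2  0.3] g 0.0 op 0.999  wz -0.04 shift [-0.48 -0.   -0.03]
```

Emit:
arm_command(
  commands=[
    [[0,0,-0.04],[-0.2,0,0],1],
    [[0,0,0],[-0.2,0,0],1],
    [[0,0,0],[-0.06,0,0],1],
    [[0,0,0],[-0.05,0,0],1],
    [[0,0,0],[-0.03,0,0],1],
    [[0,0,0],[-0.02,0,0],1],
    [[0,0,0],[0,0,0],1],
    [[0,0,0],[0,0,0],1],
  ],
)

```text
time: 11.0
eef_pos: [543.3, -124.9, 187.5]
orientation: [3.141, -0.014, 3.087]
force: [-32.6, -3.5, 25.5]
opening: 0.998
grasp_force: 16.3
```

```bash
python3 - <<'E'
from h import *
go(*b2w(-6,30),186,np.pi+BY)
E
```

```text
t 11.0 pos [ 543.3 -124.9  187.5] rpy [ 3.141 -0.014  3.087] F [-32.6  -3.5  25.5] g 16.3 op 0.998  wz 0.01 shift [0.02 0.01 0.03]
```

Confirmed flush (contact at the same x, 33 N). Backing off and heading to the flap's tab.

Emit:
arm_command(
  commands=[
    [[0,0,0],[0.2,0,0],1],
    [[0,0,0],[0.3,0,0],1],
    [[0,0,0],[0,0,-0.8],0.14],
    [[0,0,0],[0,0,-0.8],0.14],
    [[0,0,-0.45],[0.05,0.9,0],0.14],
    [[0,0,-0.45],[0.05,0.9,0],0.14],
    [[0,0,0],[0.05,0.9,0],0.14],
    [[0,0,0],[0.05,0.9,0],0.14],
    [[0,0,0],[0.05,0.9,0],0.14],
    [[0,0,0],[0.05,0.9,0],0.14],
    [[0,0,0],[0,0,0],0.14],
  ],
)

```text
time: 12.1
eef_pos: [496.2, 150.4, 268.2]
orientation: [3.14, 0.003, -3.066]
force: [0.0, -0.1, -0.0]
opening: 0.567
grasp_force: 0.0
```

```bash
python3 - <<'E'
from h import *
go(485,204.1,195,np.pi+.065)
im=env.snapshot("top"); cv2.imwrite("pics/t4.png",im[180:320,350:530][:,:,::-1])
hsv=cv2.cvtColor(im,cv2.COLOR_RGB2HSV); H,S,V=[hsv[...,i].astype(int) for i in range(3)]
for m,z,n in(((S>95)&(V>115),50,"off"),):
    roi=np.zeros(V.shape,bool);roi[212:262,388:470]=1
    m=cv2.morphologyEx((m&roi).astype(np.uint8),cv2.MORPH_OPEN,np.ones((3,3),np.uint8)); ys,xs=np.nonzero(m)
    r=cv2.minAreaRect(ray("top",np.c_[xs,ys],z)[:,:2].astype(np.float32)); print(n,np.round(np.array(r[0]),1),np.round(r[1],1),r[2], "expect",b2w(42.5,38.5))
E
```

```text
t 12.1 pos [496.2 150.4 268.2] rpy [ 3.140e+00  3.000e-03 -3.066e+00] F [ 0.  -0.1 -0. ] g 0.0 op 0.567  wz 0.07 shift [0.15 1.09 1.46]
off [ 591.9 -121. ] [127.9  80.2] 86.57762908935547 expect [ 591.08825072 -118.73910847]
```

Emit:
arm_command(
  commands=[
    [[0,0,0.07],[0.07,0.55,0],0.14],
    [[0,0,0],[0.07,0.54,0],0.14],
    [[0,0,0],[0,0,0.4],0.14],
    [[0,0,0],[0,0,0.4],0.14],
    [[0,0,0],[0,0,0.4],0.14],
    [[0,0,0],[0,0,0.26],0.14],
    [[0,0,0],[0,0,0],0.14],
  ],
)

```text
time: 12.85
eef_pos: [485.8, 198.7, 192.4]
orientation: [-3.141, -0.002, -3.083]
force: [0.4, -0.2, 1.1]
opening: 0.568
grasp_force: 0.0
```

```bash
python3 - <<'E'
from h import *
go(485,204.1,195,np.pi+.065)
im=env.snapshot("side"); im=cv2.resize(im[200:400,270:540],None,fx=2.8,fy=2.8); cv2.imwrite("pics/s5.png",im[:,:,::-1])
E
```

```text
t 12.85 pos [485.8 198.7 192.4] rpy [-3.141e+00 -2.000e-03 -3.083e+00] F [ 0.4 -0.2  1.1] g 0.0 op 0.568  wz -0.05 shift [ 0.01  0.11 -0.05]
```

View pics/s5.png

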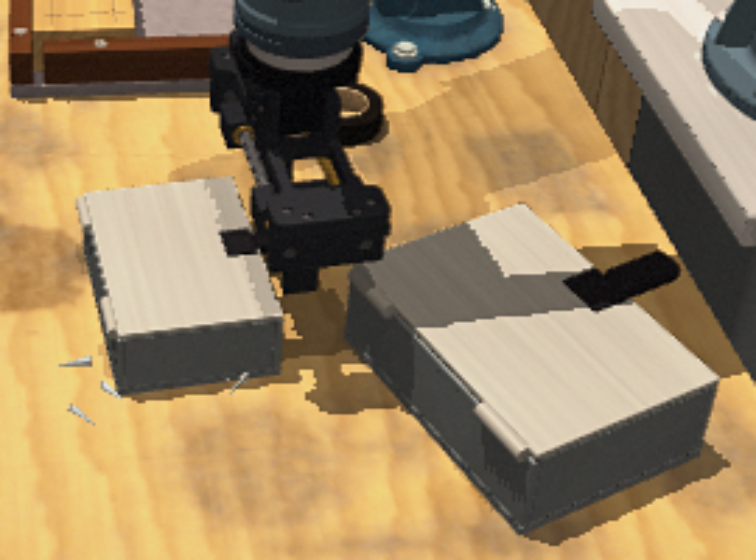

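The fingers straddle the black tab beyond the flap's near edge. I'll shift 5 mm in y, pinch, then swing the first half of the arc.

Emit:
arm_command(
  commands=[
    [[0,0,0],[0.07,0.11,-0.05],0.14],
    [[0,0,0],[0,0,0],-1],
    [[0,0,0],[0,0,0],-1],
    [[0,0,0],[0,0,0],-1],
    [[0,0,0],[0,0,0],-1],
    [[0,0,0],[0,0,0],-1],
  ],
  grip_force=15,
)

```text
time: 13.5
eef_pos: [482.0, 205.3, 196.3]
orientation: [3.141, 0.0, -3.082]
force: [0.4, 2.5, 1.2]
opening: 0.178
grasp_force: 15.0
```

Emit:
arm_command(
  commands=[
    [[0,0,0],[-0.03,0,-0.386],-1],
    [[0,0,0],[-0.086,0,-0.377],-1],
    [[0,0,0],[-0.142,0,-0.36],-1],
    [[0,0,0],[-0.194,0,-0.335],-1],
    [[0,0,0],[0,0,0],-1],
    [[0,0,0],[0,0,0],-1],
  ],
)

```text
time: 14.1
eef_pos: [504.3, 206.7, 269.1]
orientation: [3.141, 0.0, -3.082]
force: [-2.0, 4.6, 2.6]
opening: 0.176
grasp_force: 15.0
```

```bash
python3 - <<'E'
from h import *
go(485,204.1,195,np.pi+.065)
E
```

```text
t 14.1 pos [504.3 206.7 269.1] rpy [ 3.141  0.    -3.082] F [-2.   4.6  2.6] g 15.0 op 0.176  wz -0.04 shift [ 0.39 -0.03  1.48]
```

Opening 0.18 is 16 mm, the tab's width, and it is following the arc with small forces. Carrying on.

Emit:
arm_command(
  commands=[
    [[0,0,0],[-0.242,0,-0.302],-1],
    [[0,0,0],[-0.284,0,-0.262],-1],
    [[0,0,0],[-0.32,0,-0.217],-1],
    [[0,0,0],[-0.349,0,-0.167],-1],
    [[0,0,0],[-0.37,0,-0.113],-1],
    [[0,0,0],[-0.383,0,-0.056],-1],
    [[0,0,0],[-0.387,0,0],-1],
    [[0,0,0],[-0.382,0,0.05],-1],
    [[0,0,0],[0,0,0],-1],
    [[0,0,0],[0,0,0],-1],
  ],
)

```text
time: 15.1
eef_pos: [639.1, 215.5, 318.6]
orientation: [3.14, -0.005, -3.081]
force: [-0.5, 6.1, -6.0]
opening: 0.183
grasp_force: 15.0
```

```bash
python3 - <<'E'
from h import *
go(485,204.1,195,np.pi+.065)
s=env.get_state()["eef_pos"]; print(np.arctan2(s[2]-147-45.5,-(610.8-s[0])*-1 if 0 else (610.8-s[0])))
im=env.snapshot("side"); im=cv2.resize(im[120:400,200:480],None,fx=2,fy=2); cv2.imwrite("pics/s6.png",im[:,:,::-1])
E
```

```text
t 15.1 pos [639.1 215.5 318.6] rpy [ 3.14  -0.005 -3.081] F [-0.5  6.1 -6. ] g 15.0 op 0.183  wz -0.03 shift [ 3.09 -0.03  2.47]
1.7918591599485216
```

View pics/s6.png

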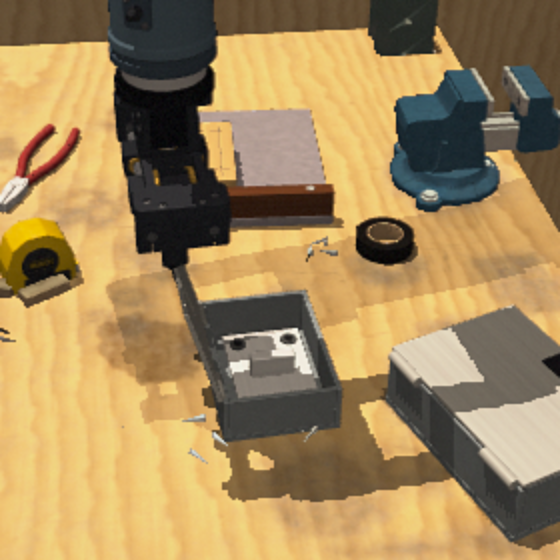

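The flap stands at about 1.79, past upright, and the template with its rib is visible in the open store. Releasing, rising and backing off for a top view.

Emit:
arm_command(
  commands=[
    [[0,0,0],[0,0,0],-0.3],
    [[0,0,0],[0,0,0],0.0],
    [[0,0,0],[0,0,0],0.0],
    [[0,0,0],[0,0,-0.5],0],
    [[0,0,0],[0,0,-0.7],0],
    [[0,0,0],[0.9,0,0],0],
    [[0,0,0],[0.9,0,0],0],
    [[0,0,0],[0.9,0,0],0],
    [[0,0,0],[0.9,0,0],0],
    [[0,0,0],[0.9,0,0],0],
    [[0,0,0],[0,0,0],0],
  ],
)

```text
time: 16.25
eef_pos: [410.7, 200.7, 381.3]
orientation: [-3.141, -0.003, -3.08]
force: [0.8, 0.2, -0.3]
opening: 0.5
grasp_force: 0.0
```

```bash
python3 - <<'E'
from h import *
go(560,209,195,np.pi+.065)
im=env.snapshot("top"); cv2.imwrite("pics/t7.png",cv2.resize(im[195:315,200:320],None,fx=5,fy=5,interpolation=cv2.INTER_CUBIC)[:,:,::-1])
E
```

```text
t 16.25 pos [410.7 200.7 381.3] rpy [-3.141e+00 -3.000e-03 -3.080e+00] F [ 0.8  0.2 -0.3] g 0.0 op 0.5  wz -0.03 shift [-2.99 -0.03  3.73]
```

View pics/t7.png

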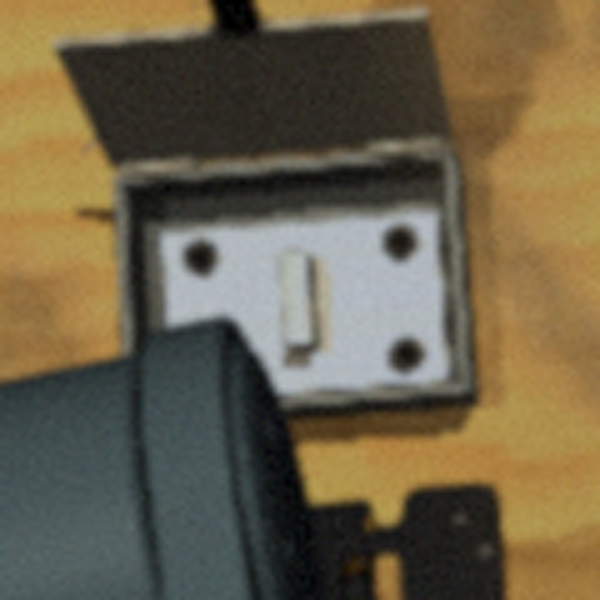

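The top crop shows the rib top centred at crop (300,298), which is pixel (260,254.6). Three bushes are at crop (200,258), (400,242) and (405,355). The arm hides only one corner.

```bash
python3 - <<'E'
from h import *
f=lambda x,y:[200+x/5-.4,195+y/5-.4]
b=ray("top",[f(200,258),f(400,242),f(405,355)],10); print("bush",b[:,:2], np.linalg.norm(b[0]-b[1]),np.linalg.norm(b[1]-b[2]))
d=b[0]-b[1]; d2=b[1]-b[2]; print("yaw",np.arctan2(-d[0],d[1]),np.arctan2(d2[1],d2[0])); print("centre by bushes",(b[0]+b[2])/2)
r=ray("top",[f(300,298),f(297,253),f(303,343)],32); print("rib",r[:,:2],np.linalg.norm(r[1]-r[2]))
y=np.arctan2(-d[0],d[1]); print(y)
go(*r[0,:2],180,np.pi+y)
E
```

```text
bush [[574.24392811 251.98379229]
 [579.45636255 168.10386732]
 [531.59240183 166.05183663]] 84.04172348146723 47.9079280028382
yaw 0.0620618166798292 0.0428459078718528
centre by bushes [552.91816497 209.01781446  10.        ]
rib [[552.84779188 206.81319805]
 [571.5867675  208.16470425]
 [534.22797667 205.47028603]] 37.45582920116122
0.0620618166798292
t 16.3 pos [413.4 200.8 382.6] rpy [-3.141e+00  1.000e-03 -3.081e+00] F [ 0.9  0.7 -0.1] g 0.0 op 0.502  wz -0.01 shift [-2.79 -0.05  4.05]
```

Emit:
arm_command(
  commands=[
    [[0,0,0],[-0.7,0,0],0],
    [[0,0,0],[-0.7,0,0],0],
    [[0,0,0],[-0.7,0,0],0],
    [[0,0,0],[-0.69,-0.03,0],0],
    [[0,0,0],[0,0,0.8],0],
    [[0,0,0],[0,0,0.8],0],
    [[0,0,0],[0,0,0.8],0],
    [[0,0,0],[0,0,0.6],0],
    [[0,0,0],[0,0,0],0],
    [[0,0,0],[0,0,0],0],
  ],
)

```text
time: 17.3
eef_pos: [556.0, 207.6, 232.6]
orientation: [-3.141, 0.0, -3.082]
force: [0.2, -0.1, -0.1]
opening: 0.497
grasp_force: 0.0
```

```bash
python3 - <<'E'
from h import *
go(553,208,180,np.pi+.062)
E
```

```text
t 17.3 pos [556.  207.6 232.6] rpy [-3.141  0.    -3.082] F [ 0.2 -0.1 -0.1] g 0.0 op 0.497  wz -0.02 shift [0.06 0.01 1.05]
```

Emit:
arm_command(
  commands=[
    [[0,0,0],[0.06,0,0.4],0],
    [[0,0,0],[0,0,0.3],0],
    [[0,0,0],[0,0,0.2],0],
    [[0,0,0],[0,0,0.13],0],
    [[0,0,0],[0,0,0],0],
    [[0,0,0],[0,0,0],-1],
    [[0,0,0],[0,0,0],-1],
    [[0,0,0],[0,0,0],-1],
    [[0,0,0],[0,0,0],-1],
    [[0,0,0],[0,0,0],-1],
    [[0,0,0],[0,0,0],-1],
  ],
  grip_force=30,
)

```text
time: 18.4
eef_pos: [552.1, 207.8, 181.3]
orientation: [3.141, 0.001, -3.082]
force: [-0.8, 1.2, 3.7]
opening: 0.135
grasp_force: 30.0
```

Opening 0.135 is 12 mm, so the rib is held. Lifting straight up.

Emit:
arm_command(
  commands=[
    [[0,0,0],[0,0,-0.2],-1],
    [[0,0,0],[0,0,-0.3],-1],
    [[0,0,0],[0,0,-0.4],-1],
    [[0,0,0],[0,0,-0.4],-1],
    [[0,0,0],[0,0,-0.4],-1],
    [[0,0,0],[0,0,-0.4],-1],
    [[0,0,0],[0,0,-0.3],-1],
    [[0,0,0],[0,0,0],-1],
    [[0,0,0],[0,0,0],-1],
    [[0,0,0],[0,0,0],-1],
  ],
)

```text
time: 19.4
eef_pos: [551.4, 207.5, 299.7]
orientation: [-3.141, -0.002, -3.082]
force: [-0.3, -0.7, -1.5]
opening: 0.133
grasp_force: 30.0
```

```bash
python3 - <<'E'
from h import *
go(591.5,-120,286,np.pi-.058)
E
```

```text
t 19.4 pos [551.4 207.5 299.7] rpy [-3.141e+00 -2.000e-03 -3.082e+00] F [-0.3 -0.7 -1.5] g 30.0 op 0.133  wz 0.84 shift [-1.18 -6.49  0.27]
```

Emit:
arm_command(
  commands=[
    [[0,0,0.42],[0,0,0],-1],
    [[0,0,0.42],[0,0,0],-1],
    [[0,0,0],[0,-0.4,0],-1],
    [[0,0,0],[0,-0.7,0],-1],
    [[0,0,0],[0,-0.8,0],-1],
    [[0,0,0],[0,-0.8,0],-1],
    [[0,0,0],[-0.2,-0.8,0],-1],
    [[0,0,0],[-0.2,-0.8,0],-1],
    [[0,0,0],[-0.2,-0.8,0],-1],
    [[0,0,0],[-0.2,-0.7,0],-1],
    [[0,0,0],[-0.2,-0.5,0.1],-1],
    [[0,0,0],[-0.18,-0.19,0.1],-1],
  ],
)

```text
time: 20.6
eef_pos: [592.1, -122.1, 289.6]
orientation: [3.142, -0.001, 3.081]
force: [-0.2, -0.9, -1.9]
opening: 0.131
grasp_force: 30.0
```

Emit:
arm_command(
  commands=[
    [[0,0,0],[0,0,0.05],-1],
    [[0,0,0],[0,0,0],-1],
    [[0,0,0],[0,0,0],-1],
    [[0,0,0],[0,0,0],-1],
  ],
)

```text
time: 21.0
eef_pos: [592.0, -118.3, 288.5]
orientation: [3.141, -0.0, 3.086]
force: [-1.6, 0.5, -1.4]
opening: 0.134
grasp_force: 30.0
```

```bash
python3 - <<'E'
from h import *
go(591.5,-120,286,np.pi-.058)
a=env.snapshot("side")[100:370,190:430]; b=env.snapshot("top")[150:330,200:520]
cv2.imwrite("pics/f8.png",np.hstack([cv2.resize(a,(400,450)),cv2.resize(b,(400,225)).repeat(2,0) if 0 else cv2.copyMakeBorder(cv2.resize(b,(400,225)),0,225,0,0,cv2.BORDER_CONSTANT)])[:,:,::-1])
E
```

```text
t 21.0 pos [ 592.  -118.3  288.5] rpy [ 3.141 -0.     3.086] F [-1.6  0.5 -1.4] g 30.0 op 0.134  wz 0.02 shift [ 0.01 -0.03  0.05]
```

View pics/f8.png

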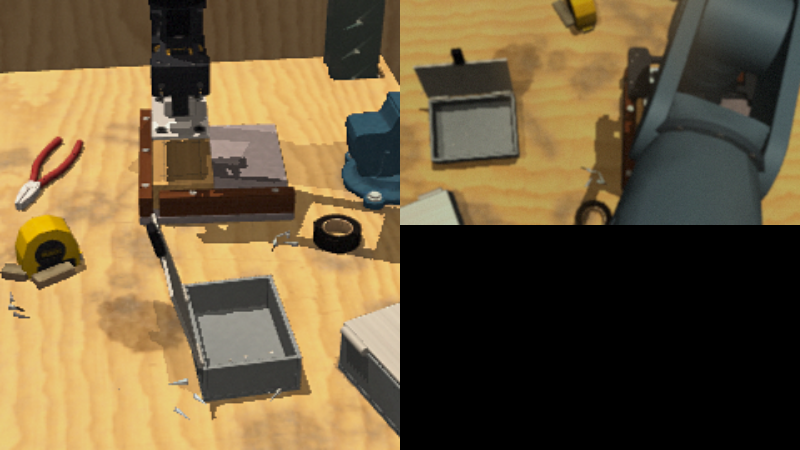

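The side view shows the template level above the offcut at (180,125), the offcut in the corner, the flap open and the bystanders in place. Handing in.

```bash
python3 -c "
from bench import env
print(env.finish_job())"
```

```text
the job is handed in; nothing more can be done
None
```

I handed the job in at about 21 s: the offcut is flush in the fence corner, the flap is open past upright at about 1.8 rad, and the gripper holds the template level about 6 cm above the offcut's centre; no verdict was returned.

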